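Weigh, pack and latch the stoneware bottles

TASK

Sort the sealed stoneware bottles by their weight, which you feel on lifting them (full ones weigh about half a kilo, empty ones under a quarter): stand the empty ones upright in the cells of the blue transit case, one to a cell, and the full ones upright in the yellow spill tray. With all of them sorted, shut the lid, then swing the latch's wire bail over the keeper and press the lever fully down so that the lid is pulled tight, and leave the other glassware where it is.

Things in the scene. Friction and masses are not known exactly. Their poses are not given: they have to be found in the camera images.
- case: Blue moulded transit case, fixed to the bench, 182 x 182 mm outside, rim 125 mm above the bench, walls 6 mm, floor 6 mm thick. Origin: centre of its underside on the bench; z up; its own -x side is the front, which carries the latch, and the lid hinge runs along its +x rim. A black rubber cross of dividers (4 mm thick, top 51 mm above the bench) parts it into four cells whose centres lie at x, y = +-43 mm; each cell is 83 mm square.
- lid (a joint): Lid angle in rad: 0 = shut tight on the rim, about 0.03 = resting on the springy gasket but not pulled down, 1.65 to 1.85 = standing open as found, leaning a little back (limit 2.0). Its hinge is stiff enough to hold it steeply open; once tipped over below about 1 rad it sinks shut under its weight. The gasket at the front rim pushes back with 6 to 14 N, so the lid springs up about 6 mm whenever nothing holds it.
- lid_hinge (a point): Point on the lid's hinge line (in the middle of it), at the underside of the lid, 91 mm behind the case's centre and 127 mm above the bench. Axes turn with the lid: the lid is a blue plate 26 mm thick that runs 182 mm along its -x and 91 mm to either side in y, from z = 0 (underside) to z = 26 mm (outer face; it points up when shut and away from the latch side when open). When the lid is shut these axes are parallel to the case's.
- lid_edge (a point): Middle of the lid's free edge (182 mm from the hinge), half-way through its 26 mm thickness. Axes as lid_hinge.
- keeper (a point): Steel keeper on the lid's free edge: centre of its upward-open groove, in which the latch's brass bar has to lie. The groove is 17 mm wide between the lid's edge face (10 mm to its +x) and an upturned lip (7 to 11 mm to its -x, whose top is 3.5 mm above this point); the groove floor is 3.5 mm below this point; the keeper is 30 mm long in y. Axes as lid_hinge.
- latch_pivot (a point): Fixed axle of the toggle lever, on the case's front, 18 mm out from the front wall and 90 mm above the bench. The axle runs along the case's y.
- lever (a joint): Toggle lever angle in rad about latch_pivot: 0 = straight down, flat against the case front (closed, past dead centre, it stays by itself); pi/2 = level, pointing away from the case (case -x); as found 2.0 to 2.25 (slanting up and out); limit 2.3. It has friction and stays where it is left. Pressing its free end down and in turns it to 0 in an arc of about 150 mm at the end; with the bail hooked it takes about 5 to 15 N until it passes dead centre near 0.7 and snaps shut.
- lever_end (a point): Free end of the lever: a red-faced steel plate 34 mm wide and 4 mm thick running from latch_pivot 72 mm to this point. Lever's own axes: -z runs from pivot to end, -x is its outer face (up when it stands open), the one to press.
- bail (a joint): Angle of the wire bail on the lever in rad: lean of the bail outward from upright = this value minus the lever value (positive: leaning away from the case, negative: leaning over towards the case). It swings almost freely and stops at 2.6, so as found it leans 0.2 to 0.6 rad away from the case; pushed over towards the case past upright, it falls against the lid edge and, as the lever is pressed, drops into the keeper's groove and draws the lid down.
- bail_bar (a point): Middle of the brass cross-bar (7 mm thick, 48 mm long along the case's y) at the end of the wire bail. The bail is a 48 mm wide wire U whose two 62.5 mm legs pivot on the lever 20 mm from latch_pivot towards the lever end and 6 mm off on the lever's inner side (+x of the lever); it clears the keeper's lip while the lever stands open.
- tray: Low yellow spill tray, fixed to the bench, 200 (x) x 115 (y) x 25 mm high, walls and floor 4 mm. Origin: centre of its underside. Room for two bottles side by side in x.
- bottle_a_mid (a point): Sealed tan stoneware bottle, opaque, 108 mm high, standing on the bench: body 60 mm across up to 52 mm, shoulder narrowing to a 30 mm neck from 70 to 96 mm, dark 25 mm stopper above that. This point is on its axis 54 mm above its foot; z along the axis, up. Empty ones weigh 140 to 185 g, full ones 465 to 590 g; nothing but the weight tells them apart. Thick foot, not easily tipped. May be absent; letters say nothing about the contents.
- bottle_b_mid (a point): Sealed tan stoneware bottle, opaque, 108 mm high, standing on the bench: body 60 mm across up to 52 mm, shoulder narrowing to a 30 mm neck from 70 to 96 mm, dark 25 mm stopper above that. This point is on its axis 54 mm above its foot; z along the axis, up. Empty ones weigh 140 to 185 g, full ones 465 to 590 g; nothing but the weight tells them apart. Thick foot, not easily tipped. May be absent; letters say nothing about the contents.
- bottle_c_mid (a point): Sealed tan stoneware bottle, opaque, 108 mm high, standing on the bench: body 60 mm across up to 52 mm, shoulder narrowing to a 30 mm neck from 70 to 96 mm, dark 25 mm stopper above that. This point is on its axis 54 mm above its foot; z along the axis, up. Empty ones weigh 140 to 185 g, full ones 465 to 590 g; nothing but the weight tells them apart. Thick foot, not easily tipped. May be absent; letters say nothing about the contents.
- bottle_d_mid (a point): Sealed tan stoneware bottle, opaque, 108 mm high, standing on the bench: body 60 mm across up to 52 mm, shoulder narrowing to a 30 mm neck from 70 to 96 mm, dark 25 mm stopper above that. This point is on its axis 54 mm above its foot; z along the axis, up. Empty ones weigh 140 to 185 g, full ones 465 to 590 g; nothing but the weight tells them apart. Thick foot, not easily tipped. May be absent; letters say nothing about the contents.
- bottle_e_mid (a point): Sealed tan stoneware bottle, opaque, 108 mm high, standing on the bench: body 60 mm across up to 52 mm, shoulder narrowing to a 30 mm neck from 70 to 96 mm, dark 25 mm stopper above that. This point is on its axis 54 mm above its foot; z along the axis, up. Empty ones weigh 140 to 185 g, full ones 465 to 590 g; nothing but the weight tells them apart. Thick foot, not easily tipped. May be absent; letters say nothing about the contents.
- bottle_f_mid (a point): Sealed tan stoneware bottle, opaque, 108 mm high, standing on the bench: body 60 mm across up to 52 mm, shoulder narrowing to a 30 mm neck from 70 to 96 mm, dark 25 mm stopper above that. This point is on its axis 54 mm above its foot; z along the axis, up. Empty ones weigh 140 to 185 g, full ones 465 to 590 g; nothing but the weight tells them apart. Thick foot, not easily tipped. May be absent; letters say nothing about the contents.
- dish: Clear glass bowl 100 mm across, 45 mm high, not part of the job, to be left where it stands. Origin: centre of its underside.
- jar: Green glass jar with a wooden stopper, 68 mm across, 110 mm high, not part of the job, to be left where it stands. Origin: centre of its underside.
- flagon: Brown-red flagon, 80 mm across, 150 mm high, not part of the job, to be left where it stands. Origin: centre of its underside.

How it is judged:
By the outcome, as a careful person would: the job done as asked, in the order asked, and still so for the second after the job is handed in, with the robot touching nothing.
Of bottle_a, bottle_b, bottle_c, bottle_d, bottle_e, bottle_f only 4 to 6 are there at a start; the rules pass over those that are not, and their reading is None.
At some moment in a run one of bottle_a, bottle_b, bottle_c, bottle_d, bottle_e, bottle_f may be knocked a few centimetres aside while the robot is not near it.
It also fails if it takes over 210 s, if anything falls off the work surface, if the arm or the gripper's body presses on something with over 40 N, if the wrist force passes 120 N, or if a joint passes its speed limit or range.

ROBOT

A 6-joint arm with a two-finger parallel gripper is mounted at the origin on the work surface. World frame = base frame: x ahead of the robot, y to its left, z up, the work surface at z = 0. Lengths are in m, angles in rad, forces in N, time in s.
With the tool pointing down it reaches from about 0.425 to 0.95 m from the base axis. Payload 3.5 kg.
Tool frame: the origin (TCP) lies on the centre line of the jaws, within the pads' length; the fingertips stand 14 mm ahead of it and the grasp point (between the pads) lies 5 mm behind it (ctrl.finger_overhang is the distance from the TCP to the fingertips, in m); z points along the fingers, y is the line along which they close (so a half turn about z gives the same grasp; the last joint's range is limited). The gripper opens to 85 mm and grips with 20 to 120 N. Pads are 22 mm wide; open, the fingers measure 114 mm over their backs; the gripper's body (76 mm by 85 mm) begins 54 mm behind the grasp point. The pads swing forward as they close: fully open they stand 13 mm farther back than shut.
Start: joints at [-1.262, 0.286, 1.577, -0, 1.279, -0.15], TCP at [0.299, -0.605, 0.245] pointing down, gripper open.
Joint ranges: [-2.77, 2.77], [-0.9, 2.22], [0.21, 2.48], [-1.53, 4.67], [0.24, 2.81], [-2.84, 2.84]. Speed limits (rad/s): [2.79, 2.79, 3.14, 3.14, 3.14, 3.14].

INTERFACE

Orientations are given as a unit quaternion [x, y, z, w].
In Python, from plant import ctrl gives the robot as it stands.
- The arm moves only by the tool send_rows, never from a script. Its argument "moves" is text: rows parted by semicolons, each of 7 numbers parted by spaces: the turn, a rotation vector about the tool's x, y, z in units of 360 degrees (1.0 is 360 degrees), then the shift along the tool's x, y, z in units of 20 cm (1.0 is 20 cm), then the gripper's target within -1 to 1 (fully open at 1, half-way at 0, shut at -1). A call has 1 to 12 rows; each row is the pose to reach, as a shift and turn from the pose commanded when the call began, along the tool's axes at that moment, turning the shorter way round; what a row does not reach only later rows make up. A row lasts 1/8 s, in which the tool goes at most 62.5 mm and 10.7 degrees, less where a joint would pass 70% of its speed; a pose out of reach is approached as far as the arm can. A call with a number of a shift or a turn outside -1 to 1 is refused whole. A call with a gripper value outside its range is refused whole. The fingers move at their own pace and stop on an object; "newtons" is the grip in N (left out, the last holds). Time passes only in rows, so rows that repeat a pose let the fingers close. It gives the time, the measured TCP pose, the force, the opening and the grip force at its end, in the units of the state.
- ctrl.get_state(): the state, without advancing time (a new reading comes with each control period).
- ctrl.read_camera(name): name is "side" or "top"; returns a dict with "image" (400x640x3 uint8, red, green, blue), "fovy" (degrees; the focal length in pixels is half the picture's height over the tangent of half this angle, whatever the lens; pixels are square), "cx", "cy" (the principal point, pixels), "extrinsics" (4x4, takes a point from camera to world coordinates). Camera axes: x right, y up, looking along -z (the intrinsics and any distortion apply to the point x, -y, -z); pixel columns grow to the right and rows downward; lengths in m; the calibration is good to about 2 mm. A picture is of the moment at which its call begins. There is no depth.
- ctrl.sign_off(): hands the job in; it is judged then, once.
The state is a dict: "time": time; "qpos": joint angles; "dq": joint speeds; "joint_efforts": joint torques, N m; "eef_pos": TCP position; "tcp_rot": TCP orientation; "contact_force": force on the tool from outside, world axes, zero at the start; "wrist_torque": the same for the moment, N m; "opening": opening from 0.0 (shut) to 1.0 (fully open); "finger_force": force on a finger pad.
Only numpy, scipy, OpenCV 4.12 (cv2) and the standard library are available. Lean on these libraries where they do the work, as an engineer would, in place of code of your own. Each camera call takes 0.05 s, during which the arm holds its last target. There are 200 camera calls.

## Working session

There is one attempt and no reset: what is moved stays moved. The work goes in short steps, Python scripts to look and compute and a tool call to move; the robot and the scene stay as the last step left them, time stands still between calls to the robot, and variables do not carry over. Pictures are saved under pics/ and viewed, at most 14 in all, crops included, and the job is handed in when it is done.

Besides the shell and the picture viewer there is one more tool, called after "Emit:" as name(argument=value, ...) on one line, values as JSON. send_rows: Moves the arm, as the interface text tells. Its arguments: {"type":"object","properties":{"moves":{"type":"string"},"newtons":{"type":"number"}},"required":["moves"]}

```bash
ls; mkdir -p pics
cat > h.py <<'E'
import numpy as np,cv2
from plant import ctrl
def cam(n,save=None):
    d=ctrl.read_camera(n); im=d["image"][:,:,::-1].copy()
    if save: cv2.imwrite(f"pics/{save}.png",im)
    return d,im
def ray(d,u,v):
    f=200/np.tan(np.radians(d["fovy"])/2); E=np.array(d["extrinsics"])
    r=E[:3,:3]@np.array([(u-d["cx"])/f,-(v-d["cy"])/f,-1]); return E[:3,3],r
def onz(d,u,v,z):
    o,r=ray(d,u,v); return o+r*(z-o[2])/r[2]
def proj(d,p):
    f=200/np.tan(np.radians(d["fovy"])/2); E=np.array(d["extrinsics"])
    c=E[:3,:3].T@(np.array(p)-E[:3,3]); return d["cx"]+f*c[0]/-c[2], d["cy"]-f*c[1]/-c[2]
E
python3 - <<'E'
from h import *
for n in("top","side"):
    d,im=cam(n,n+"0"); print(n,{k:v for k,v in d.items() if k!="image"})
print(ctrl.get_state())
E
```

```text
pics
top {'fovy': 55.874677974225285, 'cx': 327.3351843646188, 'cy': 192.30177291178646, 'extrinsics': array([[ 0.00618724,  0.99528454, -0.09680084,  0.49189808],
       [-0.99993957,  0.00703762,  0.00844583,  0.01581429],
       [ 0.00908725,  0.09674273,  0.99526794,  1.15716037],
       [ 0.        ,  0.        ,  0.        ,  1.        ]])}
side {'fovy': 49.26125762824496, 'cx': 321.8137687489058, 'cy': 197.125388735858, 'extrinsics': array([[-0.37335226, -0.73998507,  0.55949101,  1.30561324],
       [ 0.92767617, -0.29455391,  0.2294666 ,  0.29683562],
       [-0.00500159,  0.60469835,  0.79643888,  1.13769399],
       [ 0.        ,  0.        ,  0.        ,  1.        ]])}
{'time': 0.1, 'qpos': array([-1.26198925e+00,  2.87135421e-01,  1.57805422e+00, -3.58430969e-06,
        1.27860647e+00, -1.50002569e-01]), 'dq': array([ 0.0003796 , -0.00083067, -0.00419385, -0.00155932,  0.00053715,
       -0.00027748]), 'joint_efforts': array([ 1.93234082e-03, -4.07290113e+01, -2.93700331e+01, -1.35316618e-04,
        3.36457037e-03,  5.20750536e-07]), 'eef_pos': array([ 0.2987923 , -0.60462572,  0.24403378]), 'tcp_rot': array([ 9.73801200e-01,  2.27398347e-01, -8.90980118e-05, -1.09812066e-03]), 'contact_force': array([-0.54827467,  0.1074088 , -0.25582225]), 'wrist_torque': array([-0.02265472,  0.03093942,  0.03803653]), 'finger_force': 0.0, 'opening': 1.0022844848688641}
```

View pics/top0.png

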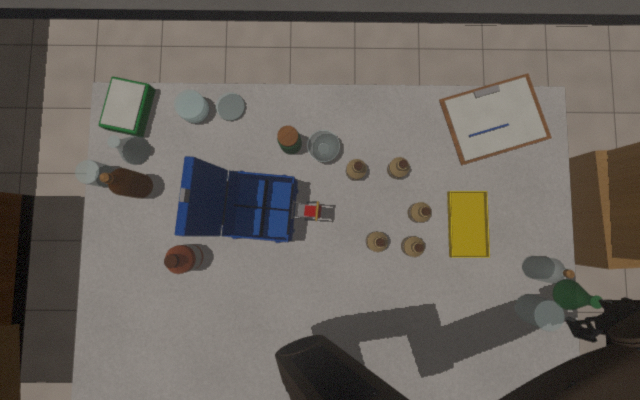

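View pics/side0.png

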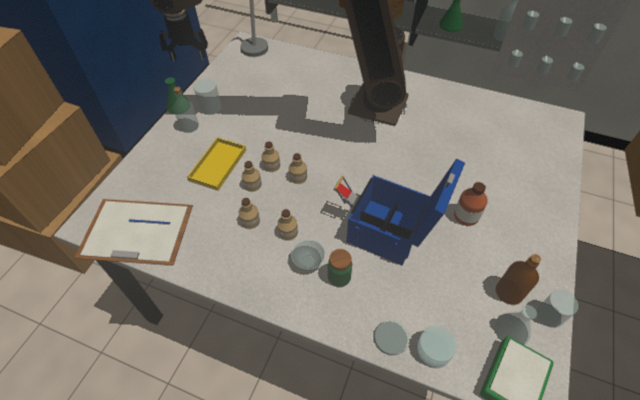

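Run:
```python
from h import *
im=cv2.imread("pics/top0.png"); s=cv2.imread("pics/side0.png")
c=cv2.resize(im[145:265,170:500],None,fx=2.4,fy=2.4,interpolation=cv2.INTER_CUBIC)
c2=cv2.resize(s[130:290,180:480],None,fx=1.87,fy=1.87,interpolation=cv2.INTER_CUBIC)
o=np.zeros((600,800,3),np.uint8); o[:288,:792]=c; o[290:290+c2.shape[0],:c2.shape[1]]=c2; cv2.imwrite("pics/c1.png",o)
d=ctrl.read_camera("top")
hsv=cv2.cvtColor(im,cv2.COLOR_BGR2HSV)
def blobs(m,n,lo=20):
    k,l,st,ce=cv2.connectedComponentsWithStats(m)
    for i in range(1,k):
        if st[i,4]>lo: print(n,st[i],ce[i].round(1))
blobs(cv2.inRange(hsv,(8,60,50),(25,170,255)),"tan",60)
y=cv2.inRange(hsv,(22,180,100),(33,255,255)); blobs(y,"yel",100)
r=cv2.minAreaRect(cv2.findNonZero(y)); print(r,[onz(d,*p,0.02).round(3) for p in cv2.boxPoints(r)])
b=cv2.inRange(hsv,(105,120,30),(125,255,255)); blobs(b,"blue",100)
blobs(cv2.inRange(hsv,(0,170,120),(6,255,255)),"red",10)
```

```text
tan [ 439   73  113   92 1140] [493.1 119.7]
tan [277 125  22  22 352] [287.3 135.7]
tan [ 569  142   71  128 8031] [606.4 207.4]
tan [388 157  22  21 326] [398.6 167.1]
tan [346 159  21  21 324] [356.  168.8]
tan [ 99 168  54  30 995] [125.9 182.2]
tan [447 191  43  67 363] [469.4 225.9]
tan [408 202  23  20 346] [419.8 211.9]
tan [367 232  21  20 334] [376.8 241.2]
tan [402 237  23  20 343] [413.3 246.3]
tan [164 245  32  29 524] [178.4 259.3]
tan [563 270  12   9  85] [568.8 273.5]
tan [  0 326  21  74 584] [ 10.5 362.7]
tan [ 569  364   71   36 1166] [614.1 387.4]
yel [ 449  192   38   65 2211] [467.3 223.9]
((468.4687805175781, 223.4706268310547), (64.03121185302734, 37.9219856262207), 88.26429748535156) [array([ 0.606, -0.362,  0.02 ]), array([ 0.61 , -0.478,  0.02 ]), array([ 0.418, -0.477,  0.02 ]), array([ 0.414, -0.363,  0.02 ])]
blue [181 157  14  32 304] [187.5 172.4]
blue [238 171  57  39 665] [277.7 191.1]
blue [231 179  34  28 423] [252.5 193.8]
blue [175 202  14  33 326] [181.6 218.2]
blue [230 206  32  30 462] [249.2 218.7]
blue [226 209  63  33 710] [272.8 225.9]
red [305 206  11  10  87] [309.9 210.6]
```

View pics/c1.png

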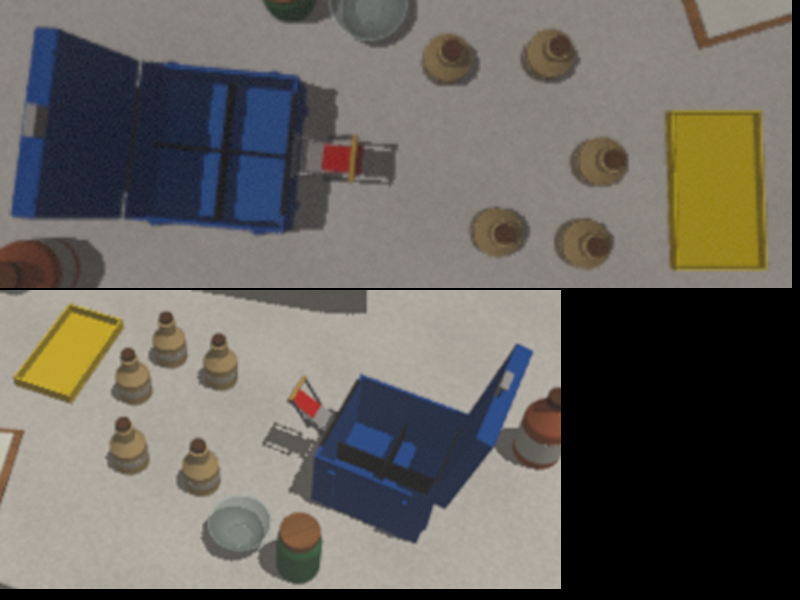

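Run:
```python
from h import *
d=ctrl.read_camera("top"); s=ctrl.read_camera("side")
T=[(358.8,165),(403.3,163.3),(426.7,211.3),(381.7,241.7),(420,247)]
for t in T:
    p=onz(d,*t,.108); print("bottle",p.round(3),"side px",np.round((np.array(proj(s,p))-[180,130])*1.87+[0,290]),"foot in top crop",np.round((np.array(proj(d,[p[0],p[1],0]))-[170,145])*2.4))
C=np.array([onz(d,u,v,.125)[:2] for u,v in[(295.4,177.1),(288.8,241.3),(221,235.4),(228.3,170.8)]]); print(C.round(3),C.mean(0),[np.linalg.norm(C[i]-C[i-1]) for i in range(4)])
e=(C[2]+C[3]-C[0]-C[1]);e/=np.linalg.norm(e); print("axis x",e,np.degrees(np.arctan2(e[1],e[0])))
c=C.mean(0);n=np.array([-e[1],e[0]])
for sx in(-1,1):
  for sy in(-1,1):
    p=c+e*sx*.091+n*sy*.091
    print(sx,sy,"side",np.round((np.array(proj(s,[*p,.125]))-[180,130])*1.87+[0,290]),"top",np.round((np.array(proj(d,[*p,.125]))-[170,145])*2.4))
    q=c+e*sx*.043+n*sy*.043; print("cell",q.round(3),np.hypot(*q))
# bail bar: tri: top (353,158) crop, side (298,392)
a=ray(d,353/2.4+170,158/2.4+145);b=ray(s,298/1.87+180,(392-290)/1.87+130)
t=np.linalg.lstsq(np.c_[a[1],-b[1]],b[0]-a[0],rcond=None)[0]
pa=a[0]+t[0]*a[1];pb=b[0]+t[1]*b[1];print("bar",pa,pb)
for p in(pa,):
    v=p[:2]-c; print("bar in case",v@e,v@n,p[2])
im=cv2.imread("pics/side0.png")
h=cv2.cvtColor(im,cv2.COLOR_BGR2HSV);y=cv2.inRange(h,(20,150,100),(33,255,255))
r=cv2.minAreaRect(cv2.findNonZero(y));print("tray side",[onz(s,*p,.02).round(3) for p in cv2.boxPoints(r)])
```

```text
bottle [ 0.672 -0.081  0.108] side px [195. 443.] foot in top crop [445.  62.]
bottle [ 0.678 -0.207  0.108] side px [121. 422.] foot in top crop [542.  58.]
bottle [ 0.543 -0.27   0.108] side px [125. 351.] foot in top crop [593. 163.]
bottle [ 0.458 -0.144  0.108] side px [214. 337.] foot in top crop [495. 229.]
bottle [ 0.444 -0.25   0.108] side px [162. 315.] foot in top crop [578. 241.]
[[0.634 0.095]
 [0.458 0.111]
 [0.473 0.295]
 [0.65  0.281]] [0.55362936 0.1953988 ] [np.float64(0.18590912619076375), np.float64(0.17647527479902908), np.float64(0.1846056518154056), np.float64(0.17772660332098789)]
axis x [0.08352435 0.99650574] 85.20882566047693
-1 -1 side [311. 454.] top [300.  75.]
cell [0.593 0.149] 0.611313336318976
-1 1 side [358. 372.] top [284. 233.]
cell [0.507 0.156] 0.5306784525280598
1 -1 side [426. 501.] top [142.  60.]
cell [0.6   0.235] 0.6443203355367221
1 1 side [466. 411.] top [123. 219.]
cell [0.514 0.242] 0.5683874731222468
bar [0.5406472  0.03459792 0.13547508] [0.53923423 0.03875861 0.13548415]
bar in case -0.16132333030126658 -0.000493996794410697 0.13547507630649824
tray side [array([ 0.606, -0.475,  0.02 ]), array([ 0.369, -0.488,  0.02 ]), array([ 0.414, -0.355,  0.02 ]), array([ 0.641, -0.354,  0.02 ])]
```

Emit:
send_rows(moves="0 0 -0.177 1 -0.88 0 1;0 0 -0.177 1 -0.88 0 1;0 0 -0.177 1 -0.88 0 1;0 0 -0.177 1 -0.88 0 1;0 0 -0.177 1 -0.88 0 1;0 0 -0.177 1 -0.88 0 0.2;0 0 -0.177 1 -0.88 0 0.2;0 0 -0.177 1 -0.88 0 0.2;0 0 -0.177 1 -0.88 0 0.2")

```text
time: 1.38
eef_pos: [0.4002, -0.3591, 0.2452]
tcp_rot: [0.708, 0.706, 0.0, -0.0]
contact_force: [0.5, 0.1, -0.1]
opening: 0.603
finger_force: 0.0
```

Emit:
send_rows(newtons=40, moves="0 0 0 0.545 0.22 0 0.2;0 0 0 0.545 0.22 0 0.2;0 0 0 0.545 0.22 0 0.2;0 0 0 0.545 0.22 0.3 0.2;0 0 0 0.545 0.22 0.6 0.2;0 0 0 0.545 0.22 0.785 0.2;0 0 0 0.545 0.22 0.785 0.2;0 0 0 0.545 0.22 0.785 -1;0 0 0 0.545 0.22 0.785 -1;0 0 0 0.545 0.22 0.785 -1;0 0 0 0.545 0.22 0.785 -1;0 0 0 0.545 0.22 0.785 -1")

```text
time: 2.88
eef_pos: [0.4455, -0.2509, 0.0904]
tcp_rot: [0.707, 0.707, -0.0, 0.002]
contact_force: [-0.7, -1.0, 7.1]
opening: 0.329
finger_force: 40.0
```

Emit:
send_rows(moves="0 0 0 0 0 -0.1 -1;0 0 0 0 0 -0.3 -1;0 0 0 0 0 -0.5 -1;0 0 0 0 0 -0.5 -1;0 0 0 0 0 -0.5 -1")

```text
time: 3.5
eef_pos: [0.4436, -0.249, 0.1868]
tcp_rot: [0.707, 0.707, -0.0, -0.001]
contact_force: [0.2, -0.3, -2.1]
opening: 0.329
finger_force: 39.8
```

Run:
```python
from h import *
for n in("top","side"): cam(n,n+"1")
a=cv2.imread("pics/top1.png")[120:300,300:520];b=cv2.imread("pics/side1.png")[110:290,170:390]
o=np.hstack([a,b]);cv2.imwrite("pics/c2.png",cv2.resize(o,None,fx=1.8,fy=1.8))
```

```text
(no output)
```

View pics/c2.png

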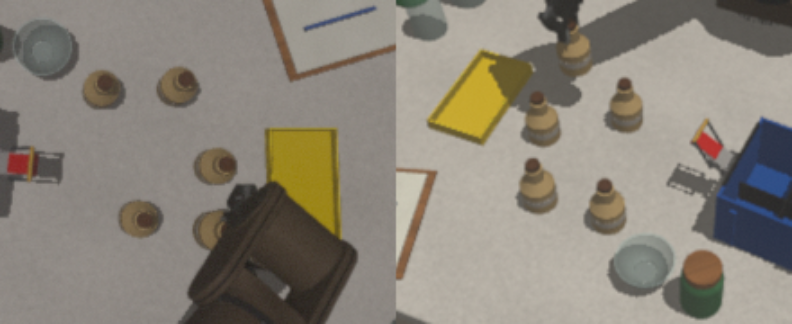

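Emit:
send_rows(moves="0 0 0 0.2 0 -0.3 -1;0 0 0 0.4 0 -0.5 -1;0 0 0 0.7 0 -0.5 -1;0 0 0 1 0 -0.5 -1")

```text
time: 4.1
eef_pos: [0.4439, -0.0482, 0.2876]
tcp_rot: [0.707, 0.707, -0.0, -0.0]
contact_force: [1.0, -0.1, -2.5]
opening: 0.328
finger_force: 40.2
```

Emit:
send_rows(moves="0 0 0 0.25 0.2 0 -1;0 0 0 0.5 0.4 0 -1;0 0 0 0.75 0.6 0 -1;0 0 0 1 0.775 0 -1;0 0 0 1 0.775 0 -1")

```text
time: 4.72
eef_pos: [0.5997, 0.1534, 0.2843]
tcp_rot: [0.706, 0.709, -0.002, -0.002]
contact_force: [-1.0, -1.2, -1.8]
opening: 0.328
finger_force: 39.9
```

Emit:
send_rows(moves="0 0 0 0.2 0 0 -1;0 0 0 0.41 0 0 -1;0 0 0 0.41 0 0 -1;0 0 0 0.41 0 0 -1")

```text
time: 5.22
eef_pos: [0.5987, 0.2313, 0.287]
tcp_rot: [0.707, 0.707, -0.001, -0.0]
contact_force: [0.4, -0.3, -1.5]
opening: 0.33
finger_force: 39.9
```

Run:
```python
from h import *
for n in("top","side"): cam(n,n+"2")
a=cv2.imread("pics/top2.png")[140:290,160:360];b=cv2.imread("pics/side2.png")[130:280,320:520]
o=np.hstack([a,b]);cv2.imwrite("pics/c3.png",cv2.resize(o,None,fx=2,fy=2))
```

```text
(no output)
```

View pics/c3.png

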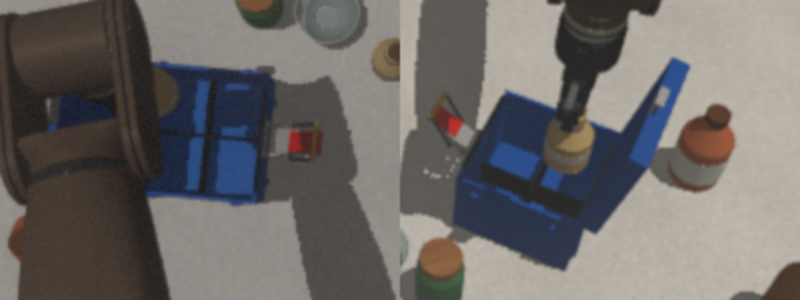

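Emit:
send_rows(moves="0 0 0 0 0 0.3 -1;0 0 0 0 0 0.6 -1;0 0 0 0 0 0.8 -1;0 0 0 0 0 0.9 -1;0 0 0 0 0 0.945 -1;0 0 0 0 0 0.945 -1;0 0 0 0 0 0.945 -1")

```text
time: 6.2
eef_pos: [0.6007, 0.2325, 0.1017]
tcp_rot: [0.707, 0.707, 0.002, 0.001]
contact_force: [0.7, 0.0, -1.3]
opening: 0.325
finger_force: 39.9
```

Emit:
send_rows(moves="0 0 0 0 0 0 -0.1;0 0 0 0 0 0 -0.1;0 0 0 0 0 0 -0.1;0 0 0 0 0 -0.15 -0.1;0 0 0 0 0 -0.4 -0.1;0 0 0 0 0 -0.7 -0.1;0 0 0 0 0 -0.95 0.2;0 0 0 0 0 -0.95 0.2")

```text
time: 7.2
eef_pos: [0.6017, 0.2328, 0.2967]
tcp_rot: [0.707, 0.707, 0.005, 0.003]
contact_force: [-0.6, -0.4, -0.8]
opening: 0.598
finger_force: 0.0
```

```bash
cat > det.py <<'E'
from h import *
# bottles on the bench from top mask centroid, calibrated: stopper px ~ tan centroid; use side+top tan blobs
def blobs(n):
    d,im=cam(n); hsv=cv2.cvtColor(im,cv2.COLOR_BGR2HSV); m=cv2.inRange(hsv,(8,60,50),(25,170,255))
    k,l,st,ce=cv2.connectedComponentsWithStats(m); return d,[ce[i] for i in range(1,k) if 200<st[i,4]<480 and st[i,2]<35 and st[i,3]<35]
for n in("top","side"):
    d,b=blobs(n)
    for c in b:
        p=onz(d,*c,.06)
        if .35<p[0]<.8 and -.35<p[1]<.35: print(n,c.round(1),p.round(3))
E
python3 det.py
```

```text
top [287.4 135.7] [0.766 0.126 0.06 ]
top [398.6 167. ] [ 0.675 -0.203  0.06 ]
top [356.  168.8] [ 0.669 -0.077  0.06 ]
top [248.7 191.7] [0.599 0.236 0.06 ]
top [420.  211.8] [ 0.543 -0.264  0.06 ]
top [376.8 241.2] [ 0.458 -0.137  0.06 ]
side [297.5 166.5] [ 0.461 -0.135  0.06 ]
side [250.3 174.1] [ 0.547 -0.264  0.06 ]
side [247.8 211. ] [ 0.681 -0.202  0.06 ]
side [286.9 222.7] [ 0.675 -0.075  0.06 ]
side [339.9 259.1] [0.732 0.115 0.06 ]
```

Emit:
send_rows(moves="0 0 0 -0.25 -0.2 0 0.2;0 0 0 -0.5 -0.4 0 0.2;0 0 0 -0.75 -0.55 0 0.2;0 0 0 -0.95 -0.7 0 0.2")

```text
time: 7.8
eef_pos: [0.457, 0.0409, 0.2866]
tcp_rot: [0.707, 0.707, -0.002, -0.002]
contact_force: [0.1, -0.2, -0.4]
opening: 0.595
finger_force: 0.0
```

Emit:
send_rows(moves="0 0 0 -0.3 0 0 0.2;0 0 0 -0.6 0 0 0.2;0 0 0 -0.915 0 0.2 0.2;0 0 0 -0.915 0 0.4 0.2;0 0 0 -0.915 0 0.6 0.2;0 0 0 -0.915 0 0.8 0.2;0 0 0 -0.915 0 0.985 0.2;0 0 0 -0.915 0 0.985 0.2;0 0 0 -0.915 0 0.985 -1;0 0 0 -0.915 0 0.985 -1;0 0 0 -0.915 0 0.985 -1;0 0 0 -0.915 0 0.985 -1")

```text
time: 9.3
eef_pos: [0.4597, -0.141, 0.0932]
tcp_rot: [0.707, 0.707, 0.0, 0.001]
contact_force: [-2.1, 1.0, 1.0]
opening: 0.326
finger_force: 40.1
```

Emit:
send_rows(moves="0 0 0 0 0 -0.1 -1;0 0 0 0 0 -0.3 -1;0 0 0 0 0 -0.6 -1;0 0 0 0 0 -0.8 -1;0 0 0 0 0 -0.985 -1;0 0 0 0 0 -0.985 -1;0 0 0 0 0 -0.985 -1;0 0 0 0 0 -0.985 -1")

```text
time: 10.3
eef_pos: [0.4582, -0.1402, 0.2862]
tcp_rot: [0.707, 0.707, -0.001, -0.003]
contact_force: [-1.4, 0.2, -6.5]
opening: 0.326
finger_force: 40.6
```

Emit:
send_rows(moves="0 0 0 -0.25 0 0 -1;0 0 0 -0.5 0 0 -1;0 0 0 -0.75 0 0 -1;0 0 0 -0.9 0 0 -1;0 0 0 -0.9 0 0 -1")

```text
time: 10.92
eef_pos: [0.4585, -0.3226, 0.2868]
tcp_rot: [0.708, 0.706, -0.0, -0.002]
contact_force: [0.6, 2.0, -5.1]
opening: 0.325
finger_force: 39.9
```

Emit:
send_rows(moves="0 0 0 -0.25 0.02 0 -1;0 0 0 -0.5 0.02 0 -1;0 0 0 -0.5 0.02 0.2 -1;0 0 0 -0.5 0.02 0.4 -1;0 0 0 -0.5 0.02 0.6 -1;0 0 0 -0.5 0.02 0.8 -1;0 0 0 -0.5 0.02 0.9 -1;0 0 0 -0.5 0.02 0.955 -1;0 0 0 -0.5 0.02 0.955 -1;0 0 0 -0.5 0.02 0.955 -1")

```text
time: 12.18
eef_pos: [0.464, -0.4214, 0.0996]
tcp_rot: [0.707, 0.707, -0.0, 0.001]
contact_force: [0.3, 0.4, -5.1]
opening: 0.325
finger_force: 40.3
```

Run:
```python
from h import *
print(ctrl.get_state()["contact_force"],ctrl.get_state()["eef_pos"])
d,im=cam("side","side3")
cv2.imwrite("pics/c4.png",cv2.resize(im[110:270,150:390],None,fx=2.5,fy=2.5))
```

```text
[ 0.33452659  0.35845371 -5.06720568] [ 0.46404796 -0.421436    0.09964508]
```

View pics/c4.png

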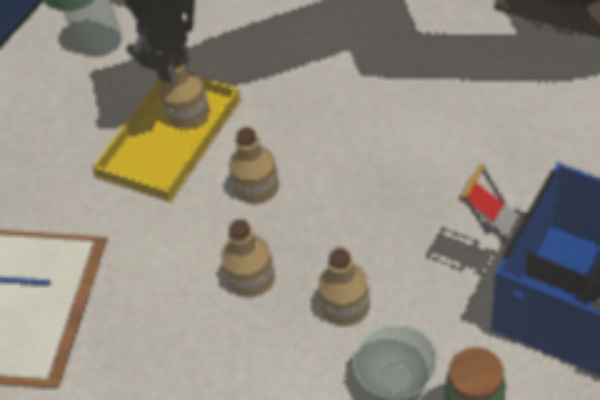

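Emit:
send_rows(moves="0 0 0 0 0 0 0.1;0 0 0 0 0 0 0.1;0 0 0 0 0 0 0.1;0 0 0 0 0 -0.15 0.1;0 0 0 0 0 -0.4 0.2;0 0 0 0 0 -0.5 0.2;0 0 0 0 0 -0.5 0.2")

```text
time: 13.1
eef_pos: [0.464, -0.4216, 0.2003]
tcp_rot: [0.707, 0.707, -0.0, 0.002]
contact_force: [-0.2, -0.1, -0.4]
opening: 0.597
finger_force: 0.0
```

Emit:
send_rows(moves="0 0 0 0.25 0.15 0 0.2;0 0 0 0.5 0.3 0 0.2;0 0 0 0.77 0.405 0 0.2;0 0 0 0.77 0.405 0 0.2;0 0 0 0.77 0.405 0.2 0.2;0 0 0 0.77 0.405 0.4 0.2;0 0 0 0.77 0.405 0.53 0.2;0 0 0 0.77 0.405 0.53 0.2;0 0 0 0.77 0.405 0.53 -1;0 0 0 0.77 0.405 0.53 -1;0 0 0 0.77 0.405 0.53 -1;0 0 0 0.77 0.405 0.53 -1")

```text
time: 14.6
eef_pos: [0.5447, -0.2671, 0.0933]
tcp_rot: [0.707, 0.707, 0.0, 0.001]
contact_force: [-0.6, 0.5, 1.2]
opening: 0.327
finger_force: 39.8
```

Emit:
send_rows(moves="0 0 0 0 0 -0.1 -1;0 0 0 0 0 -0.3 -1;0 0 0 0 0 -0.6 -1;0 0 0 0 0 -0.8 -1;0 0 0 0 0 -0.985 -1;0 0 0 0 0 -0.985 -1;0 0 0 0 0 -0.985 -1;0 0 0 0 0 -0.985 -1;0 0 0 0 0 -0.985 -1")

```text
time: 15.72
eef_pos: [0.5437, -0.2664, 0.2873]
tcp_rot: [0.707, 0.707, -0.0, -0.002]
contact_force: [-0.9, -0.1, -2.6]
opening: 0.325
finger_force: 39.8
```

```bash
python3 det.py
```

```text
top [287.4 135.8] [0.766 0.126 0.06 ]
top [398.6 167. ] [ 0.675 -0.203  0.06 ]
top [356.  168.8] [ 0.669 -0.077  0.06 ]
top [248.9 191.7] [0.599 0.235 0.06 ]
top [434.7 206.7] [ 0.559 -0.307  0.06 ]
side [247.8 211. ] [ 0.681 -0.202  0.06 ]
side [286.9 222.6] [ 0.675 -0.075  0.06 ]
side [340.  259.2] [0.732 0.115 0.06 ]
```

Emit:
send_rows(moves="0 0 0 0.25 0 0 -1;0 0 0 0.5 0 0 -1;0 0 0 0.75 0 0 -1;0 0 0 1 -0.145 0 -1")

```text
time: 16.32
eef_pos: [0.5156, -0.0653, 0.2891]
tcp_rot: [0.707, 0.707, 0.0, -0.0]
contact_force: [0.5, 1.0, -1.7]
opening: 0.328
finger_force: 39.9
```

Emit:
send_rows(moves="0 0 0 0.25 0 0 -1;0 0 0 0.5 0 0 -1;0 0 0 0.75 0 0 -1;0 0 0 1 0 0 -1")

```text
time: 16.82
eef_pos: [0.5151, 0.1348, 0.2893]
tcp_rot: [0.707, 0.707, 0.0, 0.0]
contact_force: [1.8, -1.3, -1.8]
opening: 0.321
finger_force: 40.0
```

Emit:
send_rows(moves="0 0 0 0.25 0 0 -1;0 0 0 0.53 0 0 -1;0 0 0 0.53 0 0 -1;0 0 0 0.53 0 0 -1;0 0 0 0.53 0 0.25 -1;0 0 0 0.53 0 0.5 -1;0 0 0 0.53 0 0.7 -1;0 0 0 0.53 0 0.85 -1;0 0 0 0.53 0 0.95 -1;0 0 0 0.53 0 0.95 -1;0 0 0 0.53 0 0.95 -1")

```text
time: 18.2
eef_pos: [0.5162, 0.2388, 0.1001]
tcp_rot: [0.707, 0.707, 0.001, 0.001]
contact_force: [0.4, -0.3, -1.3]
opening: 0.325
finger_force: 43.0
```

Emit:
send_rows(moves="0 0 0 0 0 0 -0.1;0 0 0 0 0 0 -0.1;0 0 0 0 0 0 -0.1;0 0 0 0 0 -0.15 -0.1;0 0 0 0 0 -0.4 -0.1;0 0 0 0 0 -0.7 -0.1;0 0 0 0 0 -0.95 0.2;0 0 0 0 0 -0.95 0.2")

```text
time: 19.2
eef_pos: [0.5176, 0.24, 0.296]
tcp_rot: [0.707, 0.707, 0.005, 0.003]
contact_force: [0.0, 0.5, 0.3]
opening: 0.601
finger_force: 0.0
```

```bash
python3 det.py
```

```text
top [287.4 135.7] [0.766 0.126 0.06 ]
top [398.6 167. ] [ 0.675 -0.203  0.06 ]
top [355.9 168.7] [ 0.669 -0.077  0.06 ]
top [248.7 191.7] [0.599 0.236 0.06 ]
top [248.3 220. ] [0.516 0.235 0.06 ]
side [247.8 211. ] [ 0.681 -0.202  0.06 ]
side [286.8 222.7] [ 0.676 -0.075  0.06 ]
side [340.  259.1] [0.732 0.115 0.06 ]
```

Emit:
send_rows(moves="0 0 0 -0.2 0.25 0 0.2;0 0 0 -0.4 0.5 0 0.2;0 0 0 -0.6 0.785 0 0.2;0 0 0 -0.6 0.785 0 0.2")

```text
time: 19.8
eef_pos: [0.6735, 0.1162, 0.285]
tcp_rot: [0.708, 0.706, -0.002, -0.002]
contact_force: [-0.4, 1.1, 0.0]
opening: 0.601
finger_force: 0.0
```

Emit:
send_rows(moves="0 0 0 -0.3 0 0 0.2;0 0 0 -0.6 0 0 0.2;0 0 0 -0.985 0 0.2 0.2;0 0 0 -0.985 0 0.4 0.2;0 0 0 -0.985 0 0.6 0.2;0 0 0 -0.985 0 0.8 0.2;0 0 0 -0.985 0 0.985 0.2;0 0 0 -0.985 0 0.985 0.2;0 0 0 -0.985 0 0.985 -1;0 0 0 -0.985 0 0.985 -1;0 0 0 -0.985 0 0.985 -1;0 0 0 -0.985 0 0.985 -1")

```text
time: 21.3
eef_pos: [0.6729, -0.0779, 0.094]
tcp_rot: [0.707, 0.707, 0.001, 0.001]
contact_force: [-1.4, 1.3, 3.4]
opening: 0.322
finger_force: 40.4
```

Emit:
send_rows(moves="0 0 0 0 0 -0.1 -1;0 0 0 0 0 -0.3 -1;0 0 0 0 0 -0.6 -1;0 0 0 0 0 -0.8 -1;0 0 0 0 0 -0.985 -1;0 0 0 0 0 -0.985 -1;0 0 0 0 0 -0.985 -1;0 0 0 0 0 -0.985 -1;0 0 0 0 0 -0.985 -1")

```text
time: 22.42
eef_pos: [0.6716, -0.0776, 0.2868]
tcp_rot: [0.707, 0.707, -0.001, -0.002]
contact_force: [-0.2, 1.2, -6.4]
opening: 0.323
finger_force: 40.6
```

```bash
python3 det.py; python3 -c "
from h import *
print(ctrl.get_state()['contact_force'])"
```

```text
top [287.4 135.8] [0.766 0.126 0.06 ]
top [248.9 191.7] [0.599 0.235 0.06 ]
top [248.3 220. ] [0.516 0.235 0.06 ]
side [282.7 183.6] [ 0.544 -0.149  0.06 ]
side [247.7 211.5] [ 0.682 -0.202  0.06 ]
side [340.  259.1] [0.732 0.115 0.06 ]
[ 0.71143955 -0.07549759 -4.39991213]
```

Emit:
send_rows(moves="0 0 0 -0.25 -0.15 0 -1;0 0 0 -0.5 -0.3 0 -1;0 0 0 -0.75 -0.45 0 -1;0 0 0 -1 -0.565 0 -1;0 0 0 -1 -0.565 0 -1")

```text
time: 23.15
eef_pos: [0.5575, -0.2821, 0.2894]
tcp_rot: [0.709, 0.705, -0.001, 0.001]
contact_force: [0.7, 0.8, -5.0]
opening: 0.322
finger_force: 39.7
```

Emit:
send_rows(moves="0 0 0 -0.25 0 0 -1;0 0 0 -0.5 0 0 -1;0 0 0 -0.71 0 0 -1;0 0 0 -0.71 0 0.2 -1;0 0 0 -0.71 0 0.4 -1;0 0 0 -0.71 0 0.6 -1;0 0 0 -0.71 0 0.8 -1;0 0 0 -0.71 0 0.9 -1;0 0 0 -0.71 0 0.955 -1;0 0 0 -0.71 0 0.955 -1;0 0 0 -0.71 0 0.955 -1")

```text
time: 24.52
eef_pos: [0.5609, -0.4209, 0.1011]
tcp_rot: [0.707, 0.707, 0.0, 0.003]
contact_force: [-0.7, 0.9, 1.1]
opening: 0.326
finger_force: 40.8
```

Emit:
send_rows(moves="0 0 0 0 0 0 0.1;0 0 0 0 0 0 0.1;0 0 0 0 0 0 0.1;0 0 0 0 0 -0.15 0.1;0 0 0 0 0 -0.4 0.2;0 0 0 0 0 -0.5 0.2;0 0 0 0 0 -0.5 0.2")

```text
time: 25.4
eef_pos: [0.56, -0.4205, 0.2004]
tcp_rot: [0.707, 0.707, -0.0, 0.002]
contact_force: [0.3, -0.1, -0.2]
opening: 0.599
finger_force: 0.0
```

```bash
python3 det.py
```

```text
top [287.4 135.7] [0.766 0.126 0.06 ]
top [398.7 167.1] [ 0.675 -0.203  0.06 ]
top [248.8 191.6] [0.599 0.236 0.06 ]
top [248.4 220. ] [0.517 0.235 0.06 ]
side [247.8 211. ] [ 0.681 -0.202  0.06 ]
side [340.  259.1] [0.732 0.115 0.06 ]
```

Emit:
send_rows(moves="0 0 0 0.25 0.15 0 0.2;0 0 0 0.5 0.3 0 0.2;0 0 0 0.7 0.45 0 0.2;0 0 0 0.9 0.595 0 0.2")

```text
time: 26.0
eef_pos: [0.6779, -0.2377, 0.1947]
tcp_rot: [0.707, 0.707, -0.001, -0.002]
contact_force: [0.3, -0.7, 0.2]
opening: 0.599
finger_force: 0.0
```

Emit:
send_rows(moves="0 0 0 0.175 0 0 0.2;0 0 0 0.175 0 0 0.2;0 0 0 0.175 0 0.2 0.2;0 0 0 0.175 0 0.4 0.2;0 0 0 0.175 0 0.53 0.2;0 0 0 0.175 0 0.53 0.2;0 0 0 0.175 0 0.53 -1;0 0 0 0.175 0 0.53 -1;0 0 0 0.175 0 0.53 -1;0 0 0 0.175 0 0.53 -1")

```text
time: 27.25
eef_pos: [0.6789, -0.205, 0.0936]
tcp_rot: [0.707, 0.707, 0.0, 0.001]
contact_force: [-1.2, 0.3, 0.7]
opening: 0.327
finger_force: 40.0
```

Emit:
send_rows(moves="0 0 0 0 0 -0.1 -1;0 0 0 0 0 -0.3 -1;0 0 0 0 0 -0.6 -1;0 0 0 0 0 -0.8 -1;0 0 0 0 0 -0.985 -1;0 0 0 0 0 -0.985 -1;0 0 0 0 0 -0.985 -1;0 0 0 0 0 -0.985 -1;0 0 0 0 0 -0.985 -1")

```text
time: 28.38
eef_pos: [0.6777, -0.2045, 0.2869]
tcp_rot: [0.707, 0.707, -0.001, -0.002]
contact_force: [0.1, -0.0, -0.4]
opening: 0.327
finger_force: 39.9
```

```bash
python3 det.py; python3 -c "
from h import *
print(ctrl.get_state()['contact_force'])"
```

```text
top [287.4 135.7] [0.766 0.126 0.06 ]
top [248.8 191.7] [0.599 0.236 0.06 ]
top [248.2 220. ] [0.516 0.235 0.06 ]
side [339.9 259.1] [0.732 0.115 0.06 ]
[ 0.60567406 -0.39631333 -1.28543125]
```

Emit:
send_rows(moves="0 0 0 0.25 -0.1 0 -1;0 0 0 0.5 -0.2 0 -1;0 0 0 0.75 -0.3 0 -1;0 0 0 1 -0.42 0 -1")

```text
time: 28.98
eef_pos: [0.5936, -0.0033, 0.2892]
tcp_rot: [0.707, 0.707, 0.0, -0.0]
contact_force: [-0.1, 0.3, -1.7]
opening: 0.326
finger_force: 40.0
```

Emit:
send_rows(moves="0 0 0 0.25 0 0 -1;0 0 0 0.5 0 0 -1;0 0 0 0.78 0 0 -1;0 0 0 0.78 0 0 -1;0 0 0 0.78 0 0 -1;0 0 0 0.78 0 0.25 -1;0 0 0 0.78 0 0.5 -1;0 0 0 0.78 0 0.7 -1;0 0 0 0.78 0 0.85 -1;0 0 0 0.78 0 0.95 -1;0 0 0 0.78 0 0.95 -1;0 0 0 0.78 0 0.95 -1")

```text
time: 30.48
eef_pos: [0.595, 0.1506, 0.1]
tcp_rot: [0.707, 0.707, 0.001, 0.001]
contact_force: [-0.1, -0.2, -1.2]
opening: 0.323
finger_force: 43.0
```

Emit:
send_rows(moves="0 0 0 0 0 0 -0.1;0 0 0 0 0 0 -0.1;0 0 0 0 0 0 -0.1;0 0 0 0 0 -0.15 -0.1;0 0 0 0 0 -0.4 -0.1;0 0 0 0 0 -0.7 -0.1;0 0 0 0 0 -1 -0.1;0 0 0 0 0 -1 -1;0 0 0 0 0 -1 -1")

```text
time: 31.6
eef_pos: [0.594, 0.1513, 0.2991]
tcp_rot: [0.707, 0.707, -0.0, -0.0]
contact_force: [-0.5, 0.1, -0.4]
opening: 0.031
finger_force: 0.0
```

```bash
python3 - <<'E'
from h import *
print(ctrl.get_state()["contact_force"],ctrl.get_state()["eef_pos"])
d,im=cam("side","side5"); d2,a=cam("top","top5")
o=np.hstack([cv2.resize(a[140:290,160:360],None,fx=2,fy=2),cv2.resize(im[130:280,310:510],None,fx=2,fy=2)])
o=np.vstack([o,cv2.resize(np.hstack([a[180:270,350:500],im[120:210,180:330]]),(800,240))])
cv2.imwrite("pics/c5.png",o)
E
python3 det.py
```

```text
[-0.47988356  0.13100105 -0.43386678] [0.59400526 0.15126105 0.29908872]
top [287.4 135.8] [0.766 0.126 0.06 ]
side [339.9 259.1] [0.732 0.115 0.06 ]
```

View pics/c5.png

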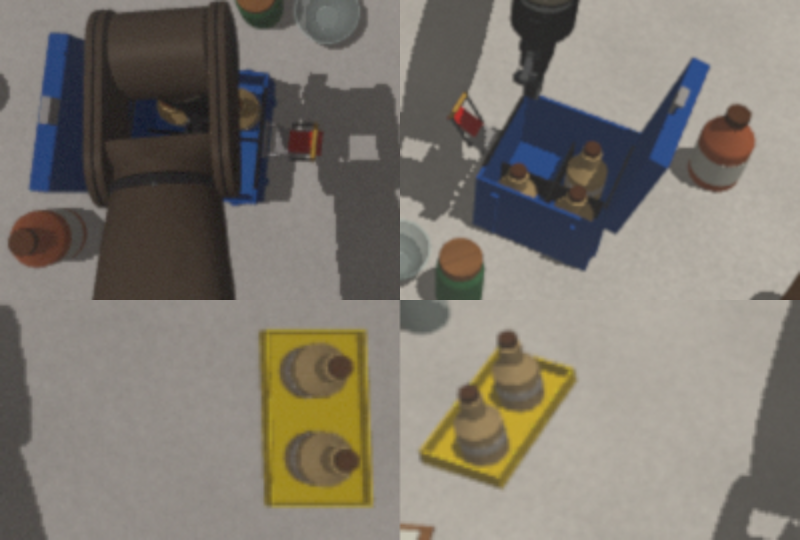

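Emit:
send_rows(moves="0 0 0 0 0 -0.2 -1;0 0 0 0 -0.12 -0.4 -1;0 0 0 0.25 -0.12 -0.4 -1;0 0 0 0.5 -0.12 -0.4 -1;0 0 0 0.75 -0.12 -0.4 -1;0 0 0 1 -0.12 -0.4 -1;0 0 0 1 -0.12 -0.4 -1")

```text
time: 32.67
eef_pos: [0.5692, 0.3542, 0.3767]
tcp_rot: [0.706, 0.709, -0.002, -0.001]
contact_force: [-0.0, 0.2, -0.6]
opening: -0.0
finger_force: 0.0
```

Emit:
send_rows(moves="0 0 0 0.25 0 0 -1;0 0 0 0.25 0 0 -1;0 0 0 0.25 0 0 -1;0 0 0 0.25 0 0.2 -1;0 0 0 0.25 0 0.4 -1;0 0 0 0.25 0 0.54 -1;0 0 0 0.25 0 0.54 -1;0 0 0 0.25 0 0.54 -1")

```text
time: 33.67
eef_pos: [0.5711, 0.4006, 0.2732]
tcp_rot: [0.707, 0.707, 0.001, 0.0]
contact_force: [0.4, 0.2, 0.8]
opening: -0.002
finger_force: 0.0
```

Run:
```python
from h import *
d,im=cam("side","side6"); cv2.imwrite("pics/c6.png",cv2.resize(im[80:280,310:560],None,fx=2.2,fy=2.2))
```

```text
(no output)
```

View pics/c6.png

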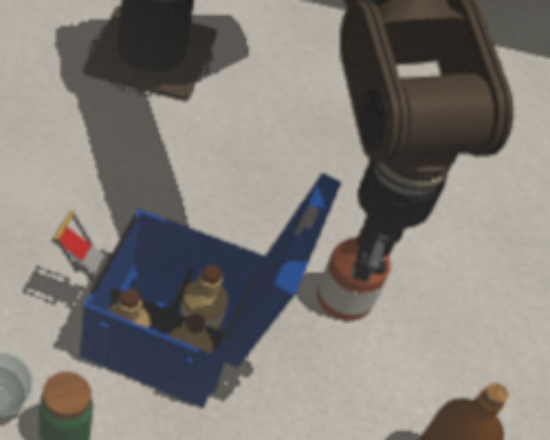

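Emit:
send_rows(moves="0 0 0 -0.15 0 0 -1;0 0 0 -0.25 0 0 -1;0 0 0 -0.35 0 0 -1;0 0 0 -0.45 0 0 -1;0 0 0 -0.55 0 0 -1;0 0 0 -0.65 0 0 -1;0 0 0 -0.75 0 0 -1;0 0 0 -0.8 0 0 -1")

```text
time: 34.72
eef_pos: [0.5701, 0.2393, 0.2704]
tcp_rot: [0.707, 0.707, -0.001, -0.0]
contact_force: [0.1, 0.2, -0.2]
opening: -0.001
finger_force: 0.4
```

Emit:
send_rows(moves="0 0 0 -0.1 0 0 -1;0 0 0 -0.2 0 0 -1;0 0 0 -0.3 0 0 -1;0 0 0 -0.4 0 0 -1;0 0 0 -0.4 0 0 -1;0 0 0 -0.4 0 0 -1;0 0 0 -0.4 0 0 -1;0 0 0 -0.4 0 0 -1")

```text
time: 35.72
eef_pos: [0.5702, 0.1618, 0.2713]
tcp_rot: [0.707, 0.707, -0.0, -0.0]
contact_force: [-0.3, -0.9, -0.2]
opening: 0.003
finger_force: 0.0
```

Run:
```python
from h import *
d,im=cam("side","side7"); cv2.imwrite("pics/c7.png",cv2.resize(im[80:280,310:560],None,fx=2.2,fy=2.2))
```

```text
(no output)
```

View pics/c7.png

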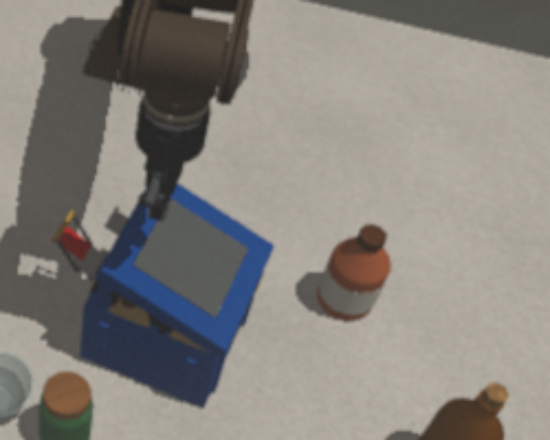

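Emit:
send_rows(moves="0 0 0 -0.2 -0.165 0 -1;0 0 0 -0.4 -0.165 0 -1;0 0 0 -0.6 -0.165 0 -1;0 0 0 -0.825 -0.165 0 -1;0 0 0 -0.825 -0.165 0 -1;0 0 0 -0.825 -0.165 0.2 -1;0 0 0 -0.825 -0.165 0.4 -1;0 0 0 -0.825 -0.165 0.55 -1;0 0 0 -0.825 -0.165 0.595 -1;0 0 0 -0.825 -0.165 0.595 -1;0 0 0 -0.825 -0.165 0.595 -1")

```text
time: 37.15
eef_pos: [0.5385, -0.0037, 0.1542]
tcp_rot: [0.707, 0.707, 0.001, 0.001]
contact_force: [0.4, -0.6, 0.8]
opening: -0.004
finger_force: 0.0
```

Run:
```python
from h import *
d,im=cam("side","side8"); d2,a=cam("top","top8")
o=np.vstack([cv2.resize(im[150:260,310:490],None,fx=3,fy=3,interpolation=2),cv2.resize(a[160:250,210:390],None,fx=3,fy=3,interpolation=2)])
cv2.imwrite("pics/c8.png",o)
```

```text
(no output)
```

View pics/c8.png

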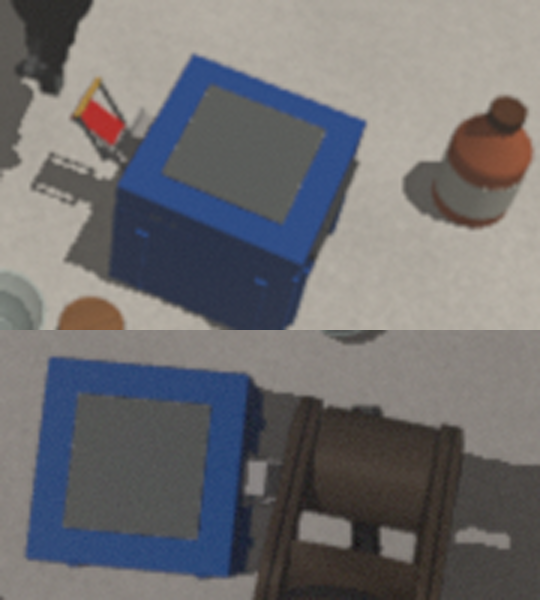

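```bash
cat > pl.py <<'E'
from h import *
c=np.array([.5536,.1954]);e=np.array([.0835,.9965]);n=np.array([-e[1],e[0]])
def onplane(d,u,v,off=0):
    o,r=ray(d,u,v); t=(off-(o[:2]-c)@n)/(r[:2]@n); p=o+t*r; return (p[:2]-c)@e,p[2]
E
python3 - <<'E'
from pl import *
im=cv2.imread("pics/side8.png");d=ctrl.read_camera("side")
h=cv2.cvtColor(im,cv2.COLOR_BGR2HSV)[160:210,325:365]
for nm,lo,hi in(("bar",(12,120,90),(28,255,255)),("red",(0,150,80),(7,255,255)),("red2",(173,150,80),(180,255,255))):
    m=cv2.inRange(h,lo,hi); p=np.argwhere(m)
    if len(p): q=p.mean(0); print(nm,len(p),(q[1]+325,q[0]+160),onplane(d,q[1]+325,q[0]+160))
E
```

```text
bar 23 (np.float64(338.5217391304348), np.float64(182.56521739130434)) (np.float64(-0.15969742143189827), np.float64(0.14477505006786706))
red 99 (np.float64(343.42424242424244), np.float64(190.27272727272728)) (np.float64(-0.1428241557477554), np.float64(0.11776242351671073))
```

Emit:
send_rows(moves="0 0 0 0 0 0.02 -1;0 0 0 0.05 0.005 0.02 -1;0 0 0 0.1 0.01 0.02 -1;0 0 0 0.15 0.01 0.02 -1;0 0 0 0.2 0.015 0.02 -1;0 0 0 0.25 0.02 0.02 -1;0 0 0 0.3 0.025 0.02 -1;0 0 0 0.35 0.03 0.02 -1;0 0 0 0.37 0.03 0.02 -1;0 0 0 0.37 0.03 0.02 -1;0 0 0 0.37 0.03 0.02 -1")

```text
time: 38.67
eef_pos: [0.5433, 0.07, 0.1483]
tcp_rot: [0.707, 0.707, -0.0, 0.0]
contact_force: [0.5, -0.0, -0.3]
opening: -0.001
finger_force: 0.0
```

Run:
```python
from pl import *
d,im=cam("side","side9"); a=im[150:230,310:410]
cv2.imwrite("pics/c9.png",cv2.resize(a,None,fx=5,fy=5,interpolation=2))
```

```text
(no output)
```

View pics/c9.png

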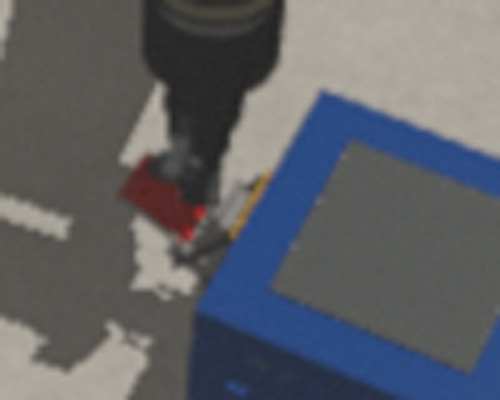

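Emit:
send_rows(moves="0 0 0 0 0 -0.25 -1;0 0 0 0 -0.015 -0.5 -1;0 0 0 -0.25 -0.015 -0.5 -1;0 0.03 0 -0.45 -0.015 -0.5 -1;0 0.055 0 -0.45 -0.015 -0.5 -1;0 0.08 0 -0.45 -0.015 -0.5 -1;0 0.105 0 -0.45 -0.015 -0.5 -1;0 0.125 0 -0.45 -0.015 -0.5 -1;0 0.125 0 -0.45 -0.015 -0.5 -1;0 0.125 0 -0.45 -0.015 -0.5 -1;0 0.125 0 -0.45 -0.015 -0.5 -1")

```text
time: 40.1
eef_pos: [0.5405, -0.0193, 0.2492]
tcp_rot: [0.653, 0.654, 0.27, -0.27]
contact_force: [0.6, -0.2, 0.4]
opening: 0.002
finger_force: 0.0
```

Run:
```python
from pl import *
from scipy.spatial.transform import Rotation as R
s=ctrl.get_state();print(s["eef_pos"],R.from_quat(s["tcp_rot"]).as_matrix().round(3),s["qpos"].round(2))
d,im=cam("side","side10")
h=cv2.cvtColor(im,cv2.COLOR_BGR2HSV)[150:215,320:380]
for nm,lo,hi in(("bar",(12,120,90),(28,255,255)),("red",(0,150,80),(7,255,255))):
    m=cv2.inRange(h,lo,hi); p=np.argwhere(m)
    if len(p): q=p.mean(0); print(nm,len(p),(q[1]+320,q[0]+150),onplane(d,q[1]+320,q[0]+150))
```

```text
[ 0.54051879 -0.01928976  0.24916281] [[-0.002  1.     0.   ]
 [ 0.708  0.001  0.706]
 [ 0.706  0.002 -0.708]] [-0.51  0.12  1.89  0.66  1.58 -0.66]
bar 8 (np.float64(359.375), np.float64(190.5)) (np.float64(-0.09304675146746387), np.float64(0.14500572551821111))
red 113 (np.float64(342.4778761061947), np.float64(189.4513274336283)) (np.float64(-0.1460029851087866), np.float64(0.11990499519884956))
```

Emit:
send_rows(moves="0 0 0 -0.05 0 0.2 -1;0 0 0 -0.1 0 0.4 -1;0 0 0 -0.138 0 0.52 -1;0 0 0 -0.212 0 0.58 -1;0 0 0 -0.27 0 0.615 -1;0 0 0 -0.329 0 0.647 -1;0 0 0 -0.329 0 0.647 -1;0 0 0 -0.36 0 0.69 -1;0 0 0 -0.396 0 0.735 -1;0 0 0 -0.396 0 0.735 -1")

```text
time: 41.4
eef_pos: [0.5415, 0.0278, 0.0884]
tcp_rot: [0.654, 0.653, 0.272, -0.269]
contact_force: [2.5, -1.6, 2.3]
opening: -0.001
finger_force: 1.8
```

Run:
```python
from pl import *
d,im=cam("side","side11"); d2,t=cam("top","top11")
cv2.imwrite("pics/c11.png",np.vstack([cv2.resize(im[150:220,310:410],None,fx=4,fy=4,interpolation=2),cv2.resize(t[170:240,270:370],None,fx=4,fy=4,interpolation=2)]))
```

```text
(no output)
```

View pics/c11.png

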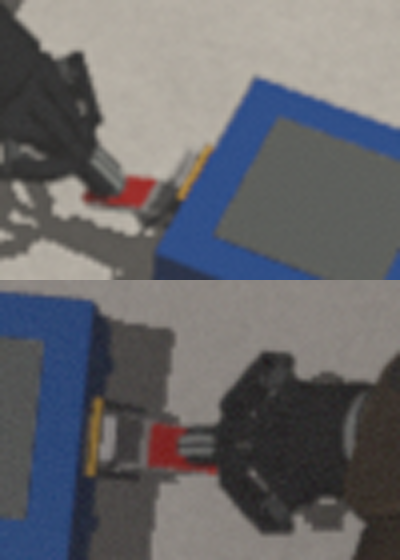

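Emit:
send_rows(moves="0 0 0 -0.012 0 0.044 -1;0 0 0 -0.025 0 0.088 -1;0 0 0 -0.042 0 0.116 -1;0 0 0 -0.06 0 0.145 -1;0 0 0 -0.07 0 0.178 -1;0 0 0 -0.081 0 0.209 -1;0 0 0 -0.081 0 0.209 -1")

```text
time: 42.38
eef_pos: [0.5385, 0.0473, 0.0458]
tcp_rot: [0.653, 0.653, 0.269, -0.272]
contact_force: [1.4, -0.4, 0.3]
opening: -0.002
finger_force: 0.0
```

Emit:
send_rows(moves="0 0 0 0.01 0 0.025 -1;0 0 0 0.024 0 0.053 -1;0 0 0 0.04 0 0.072 -1;0 0 0 0.056 0 0.091 -1;0 0 0 0.056 0 0.097 -1;0 0 0 0.056 0 0.1 -1;0 0 0 0.056 0 0.1 -1")

```text
time: 43.25
eef_pos: [0.5408, 0.0665, 0.042]
tcp_rot: [0.653, 0.654, 0.27, -0.269]
contact_force: [-4.4, -9.5, 6.9]
opening: -0.002
finger_force: 4.8
```

Run:
```python
from pl import *
d,im=cam("side","side12"); d2,t=cam("top","top12")
cv2.imwrite("pics/c12.png",np.vstack([cv2.resize(im[150:220,310:410],None,fx=4,fy=4,interpolation=2),cv2.resize(t[170:240,270:370],None,fx=4,fy=4,interpolation=2)]))
```

```text
(no output)
```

View pics/c12.png

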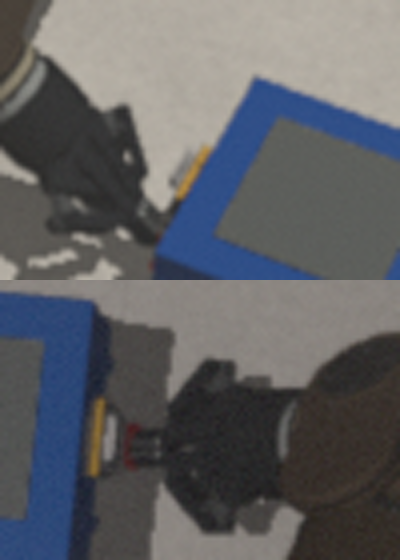

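Emit:
send_rows(moves="0 0 0 0 0 -0.2 -1;0 0 0 0 0 -0.4 -1;0 0 0 0 0 -0.6 -1;0 0 0 -0.2 0 -0.9 -1;0 0 0 -0.4 0 -1 -1;0 0 0 -0.4 0 -1 -1;0 0 0 -0.4 0 -1 -1")

```text
time: 44.22
eef_pos: [0.54, -0.129, 0.1258]
tcp_rot: [0.653, 0.653, 0.271, -0.271]
contact_force: [-1.0, 0.5, -0.2]
opening: -0.002
finger_force: 0.0
```

Run:
```python
from pl import *
d,im=cam("side","side13"); d2,t=cam("top","top13")
cv2.imwrite("pics/c13.png",np.vstack([cv2.resize(im[150:220,310:410],None,fx=4,fy=4,interpolation=2),cv2.resize(t[170:240,270:370],None,fx=4,fy=4,interpolation=2)]))
for f in("side8","side11","side13"):
    g=cv2.cvtColor(cv2.imread(f"pics/{f}.png"),cv2.COLOR_BGR2HSV)
    m=cv2.inRange(g[150:300,320:460],(105,120,90),(125,255,255)); p=np.argwhere(m)
    k=p[:,1]+p[:,0]*-.0
    print(f,len(p),p.min(0),p.max(0))
# lid grey panel corners subpixel shift by phase correlation at the front strip
a,b,c_=[cv2.cvtColor(cv2.imread(f"pics/{f}.png"),cv2.COLOR_BGR2GRAY)[168:228,352:400].astype(np.float32) for f in("side8","side11","side13")]
w=cv2.createHanningWindow((48,60),cv2.CV_32F);print(cv2.phaseCorrelate(a,b,w),cv2.phaseCorrelate(a,c_,w))
```

```text
side8 1803 [19 30] [ 94 110]
side11 1804 [20 29] [ 95 110]
side13 1793 [20 29] [ 95 110]
((0.18120052087864025, 0.4966959814347547), 0.7822754979133606) ((-1.6445006948894054, 1.8189398745430694), 0.056348101132445864)
```

View pics/c13.png

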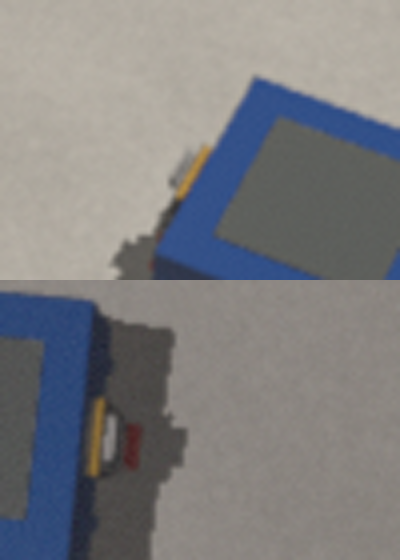

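Run:
```python
from pl import *
d=ctrl.read_camera("side");t=ctrl.read_camera("top")
W=lambda s,z,o=0:[*(c+e*s+n*o),z]
print("lid mid-front outer z.153/.159 side",np.round(proj(d,W(-.091,.153)),2),np.round(proj(d,W(-.091,.159)),2),"top",np.round(proj(t,W(-.091,.153)),2),np.round(proj(t,W(-.091,.159)),2))
for L in(0,.3,.6,.9):
    print("L",L,"top: 20mm,end",[np.round(proj(t,W(-.109-r*np.sin(L)-.002*np.cos(L),.09-r*np.cos(L))),1) for r in(.02,.072)])
for z in(.136,.142,.15,.16): print("bar z",z,np.round(proj(d,W(-.101,z)),1),np.round(proj(t,W(-.101,z)),1))
im=cv2.imread("pics/top13.png");h=cv2.cvtColor(im,cv2.COLOR_BGR2HSV)
def cen(im,lo,hi,r):
    h=cv2.cvtColor(im,cv2.COLOR_BGR2HSV)[r[0]:r[1],r[2]:r[3]];p=np.argwhere(cv2.inRange(h,lo,hi));return len(p),p.mean(0)[::-1]+[r[2],r[0]],p.min(0)[::-1]+[r[2],r[0]],p.max(0)[::-1]+[r[2],r[0]]
print("red top",cen(im,(0,120,50),(8,255,255),(190,230,295,315)));print("bar top",cen(im,(12,120,90),(28,255,255),(190,230,285,315)))
s=cv2.imread("pics/side13.png");print("bar side",cen(s,(12,120,90),(28,255,255),(170,215,340,370)))
# front-edge shift: subpixel blue/background edge along the columns of the left lid edge, each pair
def edge(f,rows):
    b=cv2.imread(f"pics/{f}.png").astype(float); v=b[:,:,0]-b[:,:,2]; out=[]
    for y in rows:
        x=np.arange(340,385); r=v[y,340:385]; k=np.argmax(r>40); out.append(340+k-1+(40-r[k-1])/(r[k]-r[k-1]))
    return np.array(out)
for f in("side8","side11","side13"): print(f,edge(f,range(172,186)).round(2))
```

```text
lid mid-front outer z.153/.159 side [360.21 189.03] [360.34 187.74] top [290.64 208.33] [290.44 208.21]
L 0 top: 20mm,end [array([300.1, 210.5]), array([301.2, 211.4])]
L 0.3 top: 20mm,end [array([302.1, 210.7]), array([308.1, 211.9])]
L 0.6 top: 20mm,end [array([303.8, 210.8]), array([314.4, 212.4])]
L 0.9 top: 20mm,end [array([305.1, 210.9]), array([319.4, 212.6])]
bar z 0.136 [356.7 191.4] [294.9 209. ]
bar z 0.142 [356.8 190.2] [294.7 208.9]
bar z 0.15 [357.  188.5] [294.5 208.7]
bar z 0.16 [357.2 186.3] [294.2 208.5]
red top (3, array([302.33333333, 212.        ]), array([302, 208]), array([303, 215]))
bar top (38, array([293.81578947, 208.97368421]), array([292, 200]), array([295, 218]))
bar side (20, array([357.85, 192.6 ]), array([355, 187]), array([361, 198]))
side8 [371.53 370.84 370.4  369.87 369.33 368.65 368.13 367.57 366.91 366.38
 365.87 365.33 364.62 364.07]
side11 [371.83 371.33 370.6  370.09 369.55 368.89 368.36 367.85 367.3  366.58
 366.06 365.54 364.89 364.37]
side13 [371.87 371.4  370.73 370.1  369.55 368.91 368.37 367.85 367.33 366.59
 366.07 365.57 364.91 364.37]
```

Emit:
send_rows(moves="0 -0.02 0 0.2 0 -0.2 -1;0 -0.045 0 0.42 0 -0.42 -1;0 -0.07 0 0.42 0 -0.42 -1;0 -0.095 0 0.42 0 -0.42 -1;0 -0.125 0 0.42 0 -0.42 -1;0 -0.125 0 0.42 0 -0.42 -1;0 -0.125 0 0.42 0 -0.42 -1;0 -0.125 0 0.42 0 -0.42 -1")

```text
time: 45.42
eef_pos: [0.5402, -0.1303, 0.2443]
tcp_rot: [0.707, 0.707, 0.0, -0.001]
contact_force: [1.3, -0.4, 0.7]
opening: -0.003
finger_force: 0.0
```

Emit:
send_rows(moves="0 0 0 0.25 0 0 -1;0 0 0 0.5 0 0 -1;0 0 0 0.75 0 0 -1;0 0 0 1 0 0 -1")

```text
time: 45.92
eef_pos: [0.5404, 0.0709, 0.2445]
tcp_rot: [0.708, 0.706, 0.0, -0.001]
contact_force: [0.4, -0.3, -0.6]
opening: 0.002
finger_force: 0.0
```

Emit:
send_rows(moves="0 0 0 0.25 0.035 0 -1;0 0 0 0.25 0.035 0.1 -1;0 0 0 0.25 0.035 0.2 -1;0 0 0 0.25 0.035 0.3 -1;0 0 0 0.25 0.035 0.34 -1;0 0 0 0.25 0.035 0.34 -1;0 0 0 0.25 0.035 0.34 -1;0 0 0 0.25 0.035 0.34 -1;0 0 0 0.25 0.035 0.34 -1")

```text
time: 47.05
eef_pos: [0.5476, 0.1204, 0.1775]
tcp_rot: [0.707, 0.707, 0.0, 0.0]
contact_force: [0.5, 0.3, 0.1]
opening: -0.004
finger_force: 0.0
```

Tip is at 0.1635; lower in 2 mm steps and note the contact height.

Emit:
send_rows(moves="0 0 0 0 0 0.015 -1;0 0 0 0 0 0.02 -1;0 0 0 0 0 0.02 -1;0 0 0 0 0 0.02 -1")

```text
time: 47.55
eef_pos: [0.5473, 0.1204, 0.1728]
tcp_rot: [0.707, 0.707, -0.0, -0.0]
contact_force: [-0.2, -0.9, 0.6]
opening: -0.001
finger_force: 0.0
```

Emit:
send_rows(moves="0 0 0 0 0 0.01 -1;0 0 0 0 0 0.01 -1;0 0 0 0 0 0.01 -1")

```text
time: 47.92
eef_pos: [0.5472, 0.1203, 0.1707]
tcp_rot: [0.707, 0.707, -0.0, -0.0]
contact_force: [-0.4, 0.4, 0.4]
opening: 0.001
finger_force: 0.0
```

Emit:
send_rows(moves="0 0 0 0 0 0.01 -1;0 0 0 0 0 0.01 -1;0 0 0 0 0 0.01 -1")

```text
time: 48.3
eef_pos: [0.5472, 0.1203, 0.1687]
tcp_rot: [0.707, 0.707, -0.0, -0.0]
contact_force: [-0.1, 0.2, -0.0]
opening: -0.002
finger_force: 0.0
```

Emit:
send_rows(moves="0 0 0 0 0 0.01 -1;0 0 0 0 0 0.01 -1;0 0 0 0 0 0.01 -1")

```text
time: 48.68
eef_pos: [0.5474, 0.1203, 0.167]
tcp_rot: [0.707, 0.707, 0.0, 0.0]
contact_force: [-0.2, -0.6, 1.0]
opening: 0.001
finger_force: 0.4
```

Emit:
send_rows(moves="0 0 0 0 0 0.01 -1;0 0 0 0 0 0.01 -1;0 0 0 0 0 0.01 -1")

```text
time: 49.05
eef_pos: [0.5475, 0.1204, 0.1669]
tcp_rot: [0.707, 0.707, -0.0, 0.0]
contact_force: [-3.7, -0.6, 8.9]
opening: -0.003
finger_force: 4.3
```

Emit:
send_rows(moves="0 0 0 0 0 -0.2 -1;0 0 0 0 0 -0.5 -1;0 0 0 0 0 -0.8 -1;0 0 0 0 0 -0.8 -1;0 0 0 0 0 -0.8 -1;0 0 0 0 0 -0.8 -1")

```text
time: 49.8
eef_pos: [0.5463, 0.1203, 0.3222]
tcp_rot: [0.707, 0.707, -0.002, -0.002]
contact_force: [-0.4, -0.6, -0.2]
opening: 0.002
finger_force: 0.0
```

Run:
```python
from h import *
for n,r in(("top",(180,270,440,500)),("side",(120,210,180,260))):
    d,im=cam(n,n+"14"); a=cv2.imread(f"pics/{n}5.png")
    df=np.abs(im.astype(int)-a)[r[0]:r[1],r[2]:r[3]].max(2); print(n,(df>40).sum())
a,b=cv2.imread("pics/side0.png").astype(int),cv2.imread("pics/side14.png").astype(int)
for nm,(y0,y1,x0,x1) in dict(dish=(235,275,288,330),jar=(248,290,325,355),flagon=(180,228,453,492)).items(): print(nm,(np.abs(a-b)[y0:y1,x0:x1].max(2)>50).sum())
```

```text
top 0
side 0
dish 34
jar 0
flagon 34
```

```bash
python3 -c "
from plant import ctrl
print(ctrl.sign_off())"
```

```text
the job is handed in; nothing more can be done
None
```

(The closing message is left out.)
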